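# Unscrew the port plug and park it in the rack

## Robot

A 6-joint arm with a two-finger parallel gripper is mounted at the origin on a cart in front of the work surface, level with it; the furniture and walls round the work are solid. World frame = base frame: x ahead of the robot, y to its left, z up, the work surface at z = 0. Lengths are in mm, angles in rad, forces in N, time in s.
With the tool pointing down it reaches from about 300 to 850 mm from the base axis. Payload 5.4 kg.
Tool frame: the origin (TCP) lies between the finger pads; the fingertips stand 11 mm ahead of it and the grasp point (between the pads) lies 8 mm behind it; z points along the fingers, y is the line along which they close (so a half turn about z gives the same grasp; the last joint's range is limited). The gripper opens to 85 mm and grips with 20 to 120 N. Pads are 22 mm wide; open, the fingers measure 114 mm over their backs; the gripper's body (76 mm by 85 mm) begins 54 mm behind the grasp point. The pads swing forward as they close: fully open they stand 13 mm farther back than shut.
Start: joints at [-1.544, 0.158, 1.597, -0, 1.386, -0.21], TCP at [134.868, -558.943, 242.299] pointing down, gripper open.
Joint ranges: [-2.91, 2.91], [-0.94, 2.29], [0.18, 2.7], [-1.29, 4.43], [0.17, 2.64], [-3, 3]. Speed limits (rad/s): [2.57, 2.57, 3.14, 3.14, 3.14, 3.14].

## Interface

Orientations are given as a 3x3 rotation matrix whose columns are the frame's x, y, z axes.
In Python, from workcell import state, capture, order gives the robot as it stands.
- The arm moves only by the tool jog_arm, never from a script. Its argument "rows" is a list that holds one entry, the list of rows, each a list of 5 numbers: the closure, from -1 (fully open) to 1 (shut), so that 0 is half open, then the shift along the tool's x, y, z in mm, then the turn about the tool's z in rad. A call has 1 to 12 rows; each row shifts and turns the commanded pose from where the row before left it, along the tool's axes as they then stand; what a row does not reach is not made up. A row lasts 1/12 s, in which the tool goes at most 41.7 mm and 7.16 degrees, less where a joint would pass 70% of its speed; a pose out of reach is approached as far as the arm can. A call with a gripper value outside its range is refused whole. The fingers move at their own pace and stop on an object; the grip force is fixed at half the most. Time passes only in rows, so rows that do not move let the fingers close. It gives the time, the measured TCP pose, the force, the opening and the grip force at its end, in the units of the state.
- state(): the state, without advancing time (a new reading comes with each control period).
- capture(name): name is "side" or "top"; returns a dict with "pixels" (480x640x3 uint8, red, green, blue), "fx", "fy", "cx", "cy" (pixels), "k1" (the pictures are not rectified: a ray, as slopes to the right and down, at radius r is drawn at 1 + k1 r^2 times it, then the intrinsics apply), "extrinsics" (4x4, takes a point from camera to world coordinates). Camera axes: x right, y down, z forward; pixel columns grow to the right and rows downward; lengths in mm; the calibration is good to about 2 mm. A picture is of the moment at which its call begins. There is no depth.
- order.hand_in(): hands the job in; it is judged then, once.
The state is a dict: "t": time; "joint_positions": joint angles; "joint_vel": joint speeds; "joint_efforts": joint torques, N m; "tcp_pos": TCP position; "tool_rot": TCP orientation; "contact_force": force on the tool from outside, world axes, zero at the start; "torque": the same for the moment, N m; "finger_gap": finger opening in mm; "grasp_force": force on a finger pad.
Only numpy, scipy, OpenCV 4.12 (cv2) and the standard library are available. Lean on these libraries where they do the work, as an engineer would, in place of code of your own. Each camera call takes 0.05 s, during which the arm holds its last target. There are 200 camera calls.

## Task

Unscrew the plug with the black wing grip from the port in the front of the grey test housing (counter-clockwise as you face it) until its thread lets go, and draw it straight out. Lay it down on the bench and let go, then take it afresh by its bare nose end and hang it by its neck in the empty middle notch of the plug rack, grip towards the front like its two neighbours. Leave the neighbouring plugs, the magnifier and the tin where they are.

Things in the scene. Friction and masses are not known exactly. Their poses are not given: they have to be found in the camera images.
- port (a point): centre of the rim face of the port in the fixed grey housing (124 mm wide, 110 deep, 115 high); x points level into the port along its axis, z up, 66 mm above the bench. The rim, 55 mm across, stands 8 mm proud. Greased two-start right-hand thread, lead 32 mm a turn; it lets go after about 120 degrees counter-clockwise (seen from the grip), the plug then 11 mm out. More turning does no harm.
- plug_neck (a point): middle of the neck of the loose steel plug (0.16 kg), on its axis; x to its nose, y along its wing grip (level at the start; this point then 27 mm outside the rim). Along x, mm: wing grip -33 to -21; neck 16 across, -21 to 21; collar 34 across, 21 to 26; thread 29 across, 26 to 62; bare nose 20 across, 62 to 90. Mass centre in the neck. Laid down it rests on wing and collar, nose a little raised.
- plug_wing (a point): middle of the plug's flat black wing grip, on the plug's axis, 27 mm headward of plug_neck; 12 mm thick along x, 80 mm long along y, 22 mm across z, on a hub of 26 mm; axes as plug_neck. Its faces look along the axis; at the start the rim is 48 mm behind its back face. Screwed home its ends clear the bench by 24 mm all the way round.
- plug_nose (a point): middle of the plug's bare nose, 77 mm along x from plug_neck, on the axis; 20 mm across, 28 mm long, hidden in the port at the start; axes as plug_neck.
- notch (a point): where the middle of the neck goes in the middle notch of the fixed black rack, 74 mm above the bench; x points level through the notch from grip side to nose side, z up. The notch is open upward, 26 mm wide, floor 8 mm below and top edges 21 mm above this point, in a block 28 mm thick along x and 212 wide on a base 80 x 222 x 10 mm. Like notches 78 mm to either side along y.
- stub_left_mid (a point): middle of the neck of the loose short plug in the rack's +y notch; axes as the notch. Round knob 36 mm across from -37 to -21 mm along x, collar 34 mm, stub 22 mm across up to +48 mm. Leave it there.
- stub_right_mid (a point): the same for the short plug in the rack's -y notch. Leave it there.
- loupe: black stand magnifier, 36 mm across, 38 mm high; origin at the centre of its underside. Leave it.
- tip_tin: flat round metal tin, 53 mm across, 20 mm high; origin at the centre of its underside. Leave it.

How it is judged:
By the outcome, as a careful person would: the job done as asked, in the order asked, and still so for the second after the job is handed in, with the robot touching nothing.
It also fails if it takes over 69 s, if anything falls off the work surface, if the arm or the gripper's body presses on something with over 40 N, if the wrist force passes 120 N, or if a joint passes its speed limit or range.

## Working session

There is one attempt and no reset: what is moved stays moved. The work goes in short steps, Python scripts to look and compute and a tool call to move; the robot and the scene stay as the last step left them, time stands still between calls to the robot, and variables do not carry over. Pictures are saved under pics/ and viewed, at most 10 in all, crops included, and the job is handed in when it is done.

Besides the shell and the picture viewer there is one more tool, called after "Call:" as name(argument=value, ...), one argument or row to a line, values as JSON. jog_arm: Moves the arm, as the interface text tells. Its arguments: {"type":"object","properties":{"rows":{"type":"array"}},"required":["rows"]}

```bash
mkdir -p pics; ls; cat > h.py <<'E'
import numpy as np, cv2
from workcell import state, capture, order
def snap(cam,name):
    c=capture(cam); cv2.imwrite(f'pics/{name}.png',c['pixels'][:,:,::-1]); np.save(f'pics/{name}.npy',{k:v for k,v in c.items()},allow_pickle=True); return c
def load(name): return np.load(f'pics/{name}.npy',allow_pickle=True).item()
def ray(c,u,v):
    K=np.array([[c['fx'],0,c['cx']],[0,c['fy'],c['cy']],[0,0,1.]]); E=np.array(c['extrinsics'])
    d=np.array([(u-c['cx'])/c['fx'],(v-c['cy'])/c['fy']]); p=d.copy()
    for _ in range(20): p=d/(1+c['k1']*(p@p))
    return E[:3,3],E[:3,:3]@np.r_[p,1]
def atz(c,u,v,z):
    o,d=ray(c,u,v); return o+d*(z-o[2])/d[2]
def proj(c,P):
    E=np.array(c['extrinsics']); q=E[:3,:3].T@(np.array(P,float)-E[:3,3]); s=q[:2]/q[2]; s=s*(1+c['k1']*(s@s))
    return np.array([c['fx']*s[0]+c['cx'],c['fy']*s[1]+c['cy']])
def tri(*a):
    A=np.zeros((3,3));b=np.zeros(3)
    for c,u,v in a:
        o,d=ray(c,u,v); d=d/np.linalg.norm(d); M=np.eye(3)-np.outer(d,d); A+=M;b+=M@o
    return np.linalg.solve(A,b)
E
python3 - <<'E'
from h import *
for n in('side','top'):
    c=snap(n,n+'0'); print(n,c['fx'],c['cx'],c['cy'],c['k1'],np.round(c['extrinsics'],3))
print(state())
E
```

```text
pics
side 494.2886539478094 316.93640262331763 232.4924603592649 0.041581739088430034 [[ 9.950000e-01 -6.000000e-02  8.100000e-02  4.742060e+02]
 [-9.900000e-02 -4.480000e-01  8.880000e-01 -1.133216e+03]
 [-1.800000e-02 -8.920000e-01 -4.520000e-01  5.862510e+02]
 [ 0.000000e+00  0.000000e+00  0.000000e+00  1.000000e+00]]
top 597.2356860410222 306.982054956834 237.69436510336206 -0.05902876605413568 [[-1.400000e-02 -9.980000e-01  6.100000e-02  5.170560e+02]
 [-1.000000e+00  1.400000e-02 -1.100000e-02 -1.557910e+02]
 [ 1.000000e-02 -6.200000e-02 -9.980000e-01  1.249271e+03]
 [ 0.000000e+00  0.000000e+00  0.000000e+00  1.000000e+00]]
{'t': 0.1, 'joint_positions': array([-1.54409492e+00,  1.59022882e-01,  1.59815658e+00, -3.02800325e-05,
        1.38621944e+00, -2.10087915e-01]), 'joint_vel': array([-0.00103024, -0.00063442, -0.00327982, -0.00150855,  0.00021653,
        0.00070701]), 'joint_efforts': array([-2.11760680e-04, -3.96991253e+01, -3.32337677e+01, -1.88427489e-04,
        4.19809061e-03,  1.16019467e-05]), 'tcp_pos': array([ 134.8474913 , -558.39606603,  241.36946974]), 'tool_rot': array([[ 9.72094858e-01,  2.34588108e-01, -7.79787990e-05],
       [ 2.34587864e-01, -9.72093245e-01,  1.80481281e-03],
       [ 3.47584959e-04, -1.77274213e-03, -9.99998368e-01]]), 'contact_force': array([-0.50425337, -1.28282053,  0.18105423]), 'torque': array([ 0.0164526 ,  0.01285999, -0.00934269]), 'grasp_force': 0.0, 'finger_gap': 85.48282100039917}
```

View pics/side0.png

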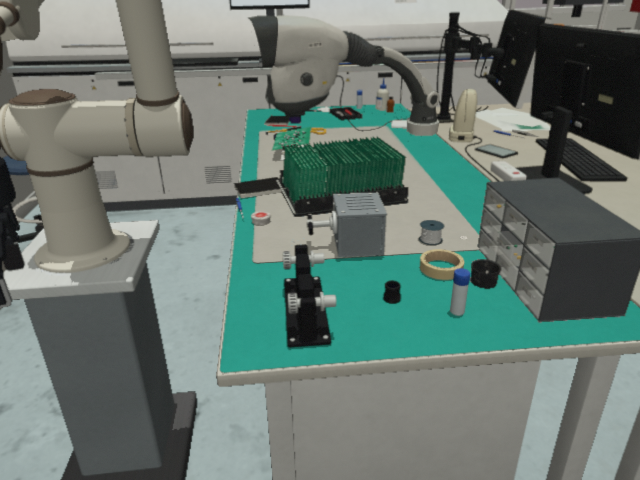

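View pics/top0.png

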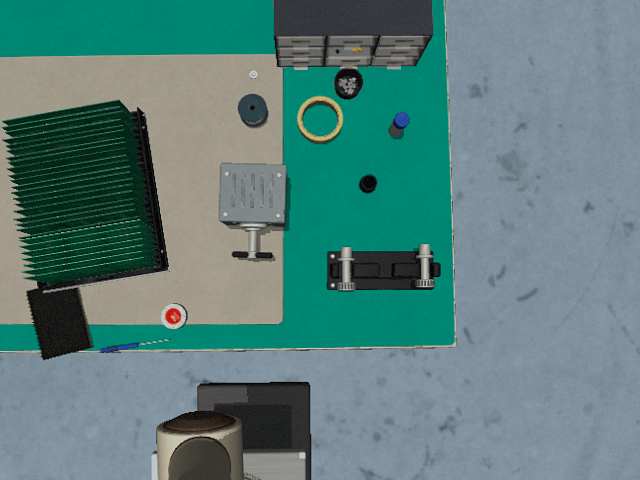

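The side view shows the housing at about (360,225) with its plug grip at (310,226), and the rack at (307,310) with two stubs. In the top view the housing is at (252,193), the wing at (252,255), and the rack at (385,270) with knobs towards the robot. I'll enlarge both.

```bash
python3 - <<'E'
import cv2
t=cv2.imread('pics/top0.png')[155:305,205:455]; cv2.imwrite('pics/t1.png',cv2.resize(t,None,fx=3.2,fy=3.2,interpolation=cv2.INTER_CUBIC))
t=cv2.imread('pics/side0.png')[180:350,270:400]; cv2.imwrite('pics/s1.png',cv2.resize(t,None,fx=3.5,fy=3.5,interpolation=cv2.INTER_CUBIC))
E
```

```text
(no output)
```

View pics/t1.png

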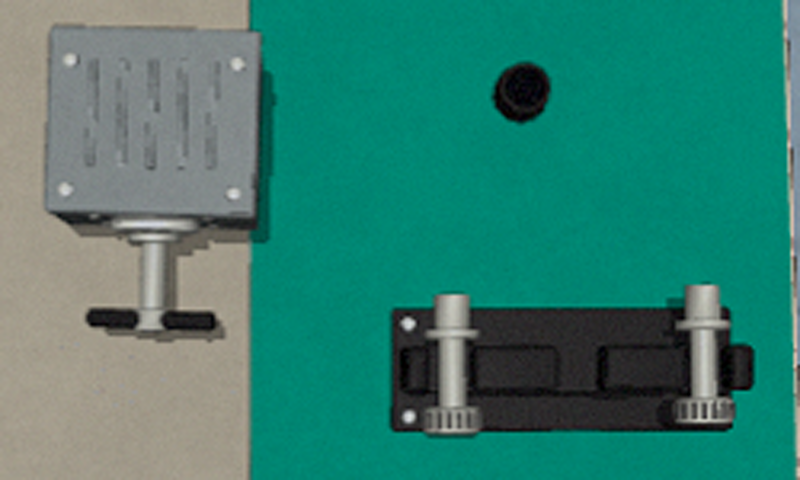

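View pics/s1.png

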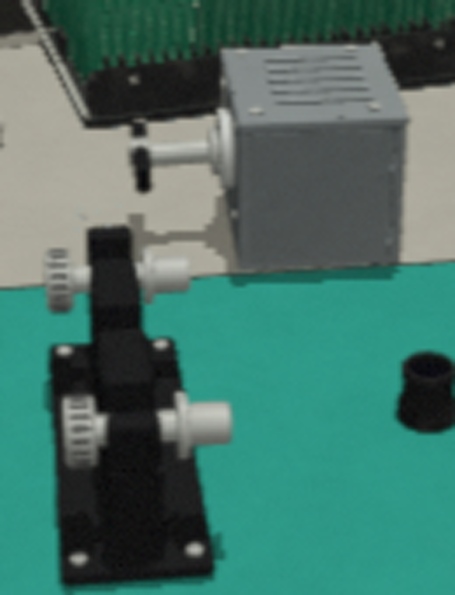

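Top crop: housing roof corners are (52,28), (262,35), (256,212) and (46,207). The wing centre is (151,319), with ends at 88 and 215. The stub collars are at (452,331) and (703,323). Side crop: wing ends are (140,127) and (143,190), and the collars are (146,278) and (181,425).

```bash
cat >> h.py <<'E'
E
python3 - <<'E'
from h import *
T=load('top0');S=load('side0')
t=lambda x,y:(205+(x+.5)/3.2-.5,155+(y+.5)/3.2-.5); s=lambda x,y:(270+(x+.5)/3.5-.5,180+(y+.5)/3.5-.5)
R=lambda a:print(np.round(a,1))
print('roof');[R(atz(T,*t(*p),115)) for p in [(52,28),(262,35),(256,212),(46,207)]]
print('wing c,l,r');[R(atz(T,*t(*p),72)) for p in [(151,319),(88,318),(215,320)]]
print('neck, rim');R(atz(T,*t(155,272),70));R(atz(T,*t(155,228),80))
print('wing tri');R(tri((T,*t(88,318)),(S,*s(140,127))));R(tri((T,*t(215,320)),(S,*s(143,190))))
print('stubs top z74: L nose,collar,knob end; R')
[R(atz(T,*t(*p),74)) for p in [(452,295),(452,331),(453,432),(703,287),(703,323),(704,422)]]
print('tri collar L R');R(tri((T,*t(452,331)),(S,*s(146,278))));R(tri((T,*t(703,323)),(S,*s(181,425))))
print('base front corners z10');[R(atz(T,*t(*p),10)) for p in [(392,310),(392,430)]]
E
```

```text
roof
[732.  -5. 115.]
[ 726.  -130.9  115. ]
[ 619.5 -126.   115. ]
[624.2  -0.9 115. ]
wing c,l,r
[558.2 -59.4  72. ]
[559.3 -20.6  72. ]
[557.  -98.8  72. ]
neck, rim
[587.2 -62.   70. ]
[613.7 -63.   80. ]
wing tri
[558.6 -20.   67.2]
[555.1 -97.9  56.7]
stubs top z74: L nose,collar,knob end; R
[ 570.3 -245.    74. ]
[ 548.1 -244.6   74. ]
[ 486.1 -244.1   74. ]
[ 573.  -400.6   74. ]
[ 550.7 -400.    74. ]
[ 489.8 -399.1   74. ]
tri collar L R
[ 545.1 -244.5   73. ]
[ 548.5 -399.7   74.5]
base front corners z10
[ 564.  -210.7   10. ]
[ 486.3 -209.4   10. ]
```

Checks out: port axis yaw about −2°, rim at (614,−63), wing centre near (558.5,−60.5), notch near (524.5,−322). The two stubs measure 155 mm apart, as against 156 by design.

Plan:
1. Close the fingers and push the +y wing end down.
2. Push the other end over the top towards +y until the wing is level again.

Call:
jog_arm(
  rows=[
    [[1,0,0,0,0.0907],[1,0,0,0,0.0907],[1,0,0,0,0.0907],[1,25,-33,0,0],[1,25,-33,0,0],[1,25,-33,0,0],[1,25,-33,0,0],[1,25,-33,0,0],[1,25,-33,0,0],[1,25,-33,0,0],[1,25,-33,0,0],[1,25,-33,0,0]],
  ],
)

```text
t: 1.1
tcp_pos: [370.9, -268.1, 242.0]
tool_rot: [[0.999, -0.036, -0.0], [-0.036, -0.999, 0.0], [-0.0, -0.0, -1.0]]
contact_force: [0.3, -0.3, 0.2]
finger_gap: 0.1
grasp_force: 0.0
```

Call:
jog_arm(
  rows=[
    [[1,25,-33,0,0],[1,25,-33,0,0],[1,25,-33,0,0],[1,25,-33,0,0],[1,25,-33,0,0],[1,25,-33,0,0],[1,25,-33,0,0],[1,0,-15,30,0],[1,0,-3,30,0],[1,0,0,30,0],[1,0,0,0,0],[1,0,0,0,0]],
  ],
)

```text
t: 2.1
tcp_pos: [552.4, -27.0, 150.7]
tool_rot: [[0.999, -0.035, -0.005], [-0.035, -0.999, 0.001], [-0.005, -0.001, -1.0]]
contact_force: [-0.0, 1.0, 0.5]
finger_gap: 0.6
grasp_force: 0.0
```

```bash
cat > look.py <<'E'
import sys
from h import *
n=sys.argv[1]; P=[float(a) for a in sys.argv[2:5]]
out=[]
for cam,w in(('side',60),('top',60)):
    c=snap(cam,cam+n); u,v=proj(c,P).round().astype(int); x0=max(u-w,0);y0=max(v-w,0)
    t=c['pixels'][y0:y0+2*w,x0:x0+2*w,::-1]; print(cam,x0,y0); out.append(cv2.resize(t,(396,396),interpolation=cv2.INTER_CUBIC))
cv2.imwrite(f'pics/c{n}.png',np.hstack(out)); s=state(); print(s['t'],s['tcp_pos'].round(1),s['contact_force'].round(1),s['finger_gap'])
E
python3 look.py 1 560 -60 80
```

```text
side 252 158
top 192 193
2.2 [555.  -28.  154.3] [-0.4  1.3  0.3] 0.03980410846931465
```

View pics/c1.png

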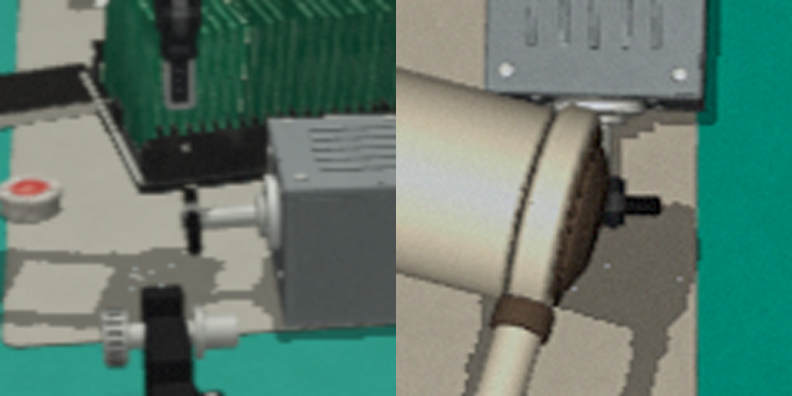

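The side crop shows the closed fingers at (180,60), above and beyond the wing at (193,215). The pose matches the model, so I'll descend and push.

Call:
jog_arm(
  rows=[
    [[1,0,0,30,0],[1,0,-1,22,0],[1,0,0,6,0],[1,-0.5,0,4,0],[1,-0.5,0,4,0],[1,-0.5,0,4,0],[1,-0.5,0,4,0]],
  ],
)

```text
t: 2.78
tcp_pos: [553.8, -26.5, 80.3]
tool_rot: [[0.999, -0.036, 0.005], [-0.036, -0.999, -0.0], [0.005, 0.0, -1.0]]
contact_force: [1.0, 4.3, 6.1]
finger_gap: -0.3
grasp_force: 3.0
```

Call:
jog_arm(
  rows=[
    [[1,-0.5,0,4,0],[1,-0.5,0,4,0],[1,-0.5,0,4,0],[1,-0.5,0,4,0],[1,0,0,0,0],[1,0,0,0,0]],
  ],
)

```text
t: 3.28
tcp_pos: [548.6, -26.2, 61.2]
tool_rot: [[0.999, -0.035, -0.003], [-0.035, -0.999, 0.0], [-0.003, -0.0, -1.0]]
contact_force: [0.7, -0.3, 0.4]
finger_gap: -0.3
grasp_force: 0.0
```

Call:
jog_arm(
  rows=[
    [[1,0,-6,-20,0],[1,0,0,-35,0],[1,0,0,-35,0],[1,0,35,0,0],[1,0,35,0,0],[1,0,23,0,0],[1,0,0,0,0],[1,0,0,0,0]],
  ],
)

```text
t: 3.95
tcp_pos: [546.2, -114.1, 151.8]
tool_rot: [[0.999, -0.038, -0.001], [-0.038, -0.999, 0.001], [-0.001, -0.001, -1.0]]
contact_force: [-0.3, -0.0, 0.3]
finger_gap: 0.3
grasp_force: 0.0
```

```bash
python3 look.py 2 560 -60 80
```

```text
side 252 158
top 192 193
4.05 [ 546.3 -112.5  151.7] [-0.5 -0.5 -1.5] -0.3147498883274583
```

View pics/c2.png

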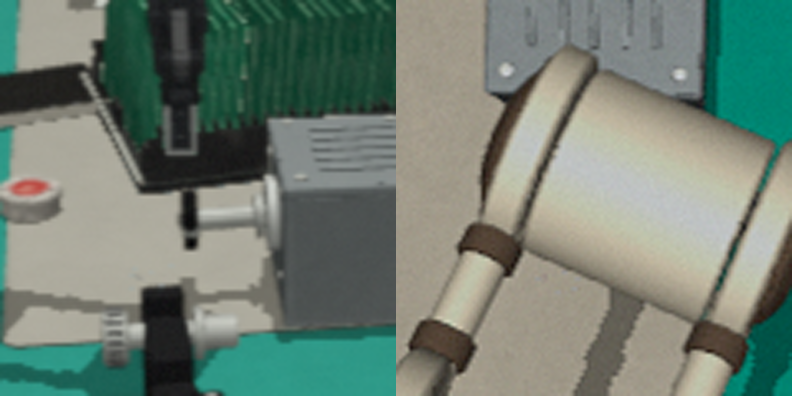

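The wing has moved out by a few mm (hub now at (187,218) in the side crop), consistent with about 55–60° turned. Next I'll push the upper end over.

Call:
jog_arm(
  rows=[
    [[1,0,5,25,0],[1,0,0,25,0],[1,0,0,6,0],[1,0,-8,0,0],[1,0,-8,0,0],[1,0,-6,0,0],[1,-1,-6,0,0],[1,-1,-6,0,0],[1,-1,-6,0,0],[1,-0.5,-6,0,0]],
  ],
)

```text
t: 4.88
tcp_pos: [548.0, -85.3, 104.8]
tool_rot: [[0.999, -0.031, 0.006], [-0.031, -0.999, -0.029], [0.007, 0.029, -1.0]]
contact_force: [-22.3, -51.8, 32.7]
finger_gap: -0.4
grasp_force: 28.4
```

Call:
jog_arm(
  rows=[
    [[1,-0.5,-6,0,0],[1,-0.5,-6,0,0],[1,-0.5,-6,0,0],[1,0,-6,0,0],[1,0,-6,0,0],[1,0,-6,0,0],[1,0,-2,0,0],[1,0,0,0,0]],
  ],
)

```text
t: 5.55
tcp_pos: [554.1, -37.1, 108.2]
tool_rot: [[0.999, -0.035, 0.023], [-0.035, -0.999, -0.008], [0.023, 0.007, -1.0]]
contact_force: [0.7, 0.1, 29.3]
finger_gap: 0.2
grasp_force: 12.9
```

```bash
python3 look.py 3 560 -60 80
```

```text
side 252 158
top 192 193
5.65 [553.6 -35.8 107. ] [ 2.5  1.6 26.3] 0.4916669127575519
```

View pics/c3.png

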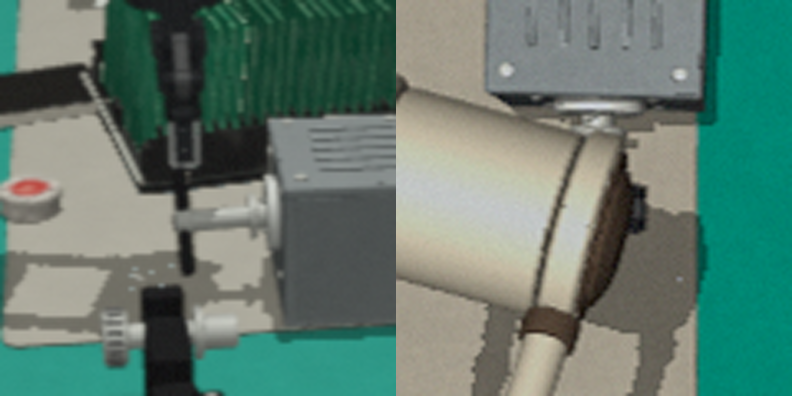

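The wing now spans (180,170) to (188,275) in the side crop, with the upper end at the far (+y) side. The hub is at (178,220), so the plug is about 10 mm out and turned roughly 110–120°. The finger is resting on the wing end, so I'll lift, come back to the right of the wing and push on.

Call:
jog_arm(
  rows=[
    [[1,0,0,-20,0],[1,-3,0,-10,0],[1,-3,26,0,0],[1,0,26,0,0],[1,0,0,0,0],[1,0,0,0,0]],
  ],
)

```text
t: 6.15
tcp_pos: [537.0, -86.2, 127.1]
tool_rot: [[0.999, -0.037, 0.001], [-0.037, -0.999, -0.0], [0.001, 0.0, -1.0]]
contact_force: [0.6, 0.7, -0.6]
finger_gap: -0.2
grasp_force: 0.0
```

Call:
jog_arm(
  rows=[
    [[1,9,0,16,0],[1,0,0,12,0],[1,0,0,4,0],[1,0,-4,0,0],[1,0,-4,0,0],[1,0,-4,0,0],[1,0,-4,0,0]],
  ],
)

```text
t: 6.73
tcp_pos: [546.7, -69.6, 95.0]
tool_rot: [[0.999, -0.035, 0.001], [-0.035, -0.999, -0.0], [0.001, 0.0, -1.0]]
contact_force: [-1.0, 0.2, 0.1]
finger_gap: 0.2
grasp_force: 0.0
```

Call:
jog_arm(
  rows=[
    [[1,0,-4,0,0],[1,-1,-4,0,0],[1,0,-4,0,0],[1,-1,-4,0,0],[1,0,-4,0,0],[1,0,0,0,0]],
  ],
)

```text
t: 7.23
tcp_pos: [546.8, -52.5, 96.2]
tool_rot: [[0.999, -0.035, 0.004], [-0.035, -0.999, -0.006], [0.004, 0.006, -1.0]]
contact_force: [1.0, -8.2, 2.3]
finger_gap: 0.0
grasp_force: 3.8
```

Call:
jog_arm(
  rows=[
    [[1,0,-4,0,0],[1,0,-4,0,0],[1,0,-4,0,0],[1,0,-4,0,0],[1,0,0,0,0]],
  ],
)

```text
t: 7.65
tcp_pos: [545.6, -33.2, 94.3]
tool_rot: [[0.999, -0.035, -0.0], [-0.035, -0.999, 0.001], [-0.0, -0.001, -1.0]]
contact_force: [0.7, -0.7, 0.3]
finger_gap: 0.0
grasp_force: 0.4
```

```bash
python3 look.py 4 560 -60 80
```

```text
side 252 158
top 192 193
7.75 [545.4 -33.5  94.1] [-0.2 -0.8  0.8] -0.1642182226741117
```

View pics/c4.png

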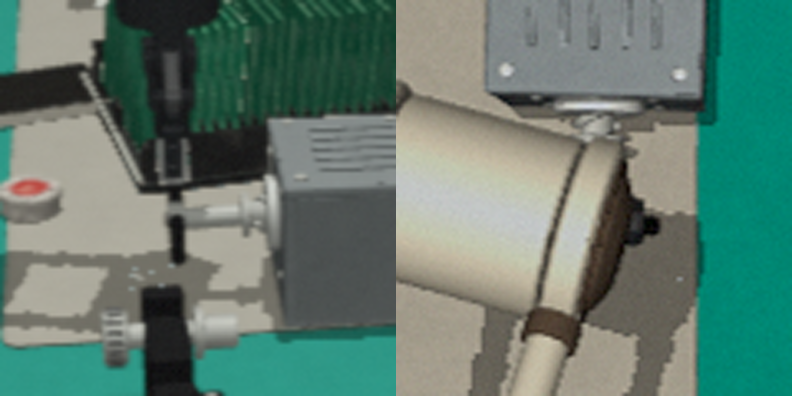

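The hub is at (172,212), with the collar clear of the rim at (250,213), so the plug is about 14 mm out and unthreaded, with the wing nearly level. I'll press it level, retreat upward and go to the neck grasp.

Call:
jog_arm(
  rows=[
    [[1,0,-4,3,0],[1,0,0,3,0],[1,0,0,1,0],[1,0,0,0,0],[1,0,0,-20,0],[1,0,0,-30,0],[0,0,0,-10,0],[0,15,30,0,0],[0,0,0,0,0],[0,0,0,0,0]],
  ],
)

```text
t: 8.58
tcp_pos: [560.1, -61.7, 147.2]
tool_rot: [[0.999, -0.037, 0.0], [-0.037, -0.999, -0.0], [0.001, 0.0, -1.0]]
contact_force: [-0.3, 0.6, 0.4]
finger_gap: 42.6
grasp_force: 0.0
```

```bash
python3 look.py 5 560 -60 80
```

```text
side 252 158
top 192 193
8.6833 [559.1 -60.3 146.5] [0.2 0.1 0.3] 42.71644327440906
```

View pics/c5.png

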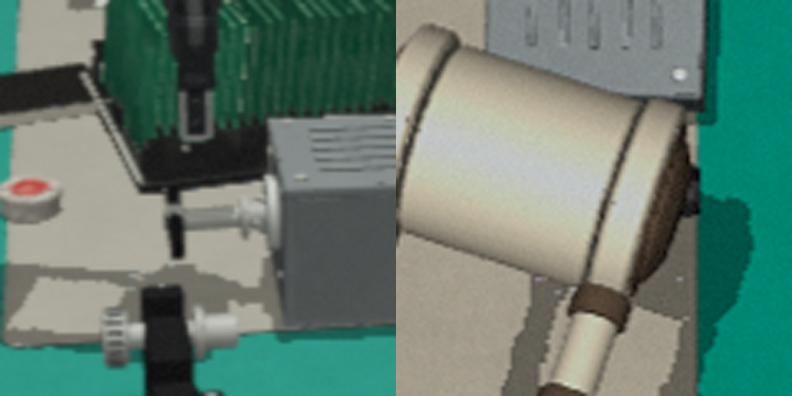

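The wing hangs at (175,187)–(178,258), nearly level, with the neck from (185,217) to (240,217). I'll descend over the neck and grip it.

Call:
jog_arm(
  rows=[
    [[0,13,0,0,0],[0,0,0,30,0],[0,0,0,30,0],[0,0,0,20,0],[0,0,0,0,0],[1,0,0,0,0],[1,0,0,0,0],[1,0,0,0,0],[1,0,0,0,0],[1,0,0,0,0]],
  ],
)

```text
t: 9.52
tcp_pos: [573.9, -61.3, 69.0]
tool_rot: [[0.999, -0.035, 0.003], [-0.035, -0.999, -0.001], [0.003, 0.001, -1.0]]
contact_force: [0.6, 0.2, 1.6]
finger_gap: 13.2
grasp_force: 58.7
```

Call:
jog_arm(
  rows=[
    [[0.3,0,0,0,0],[0.3,0,0,0,0],[0.3,0,0,6,0],[0.3,0,0,0,0],[1,0,0,0,0],[1,0,0,0,0],[1,0,0,0,0],[1,0,0,0,0]],
  ],
)

```text
t: 10.18
tcp_pos: [572.3, -61.1, 61.0]
tool_rot: [[0.999, -0.035, -0.001], [-0.035, -0.999, 0.0], [-0.001, -0.0, -1.0]]
contact_force: [-0.5, 0.6, 0.1]
finger_gap: 13.8
grasp_force: 58.4
```

Call:
jog_arm(
  rows=[
    [[1,-4,0,0,0],[1,-6,0,0,0],[1,-8,0,0,0],[1,-8,0,0,0]],
  ],
)

```text
t: 10.52
tcp_pos: [545.8, -60.0, 61.2]
tool_rot: [[0.999, -0.035, -0.0], [-0.035, -0.999, 0.0], [-0.0, -0.0, -1.0]]
contact_force: [-1.1, -0.4, -1.4]
finger_gap: 13.9
grasp_force: 58.5
```

Call:
jog_arm(
  rows=[
    [[1,-8,0,0,0],[1,-8,0,0,0],[1,-8,0,0,0],[1,-8,0,0,0],[1,-8,0,0,0],[1,-8,0,0,0],[1,-8,0,0,0],[1,0,0,0,0],[1,0,0,0,0]],
  ],
)

```text
t: 11.27
tcp_pos: [490.5, -58.2, 61.4]
tool_rot: [[0.999, -0.036, 0.0], [-0.036, -0.999, -0.0], [0.0, 0.0, -1.0]]
contact_force: [0.4, -0.2, -1.4]
finger_gap: 13.6
grasp_force: 58.5
```

```bash
cat > near.py <<'E'
# print reference: top view differences vs first picture, no viewing
import sys
from h import *
n=sys.argv[1]
for cam in('side','top'): snap(cam,cam+n)
s=state(); print(s['t'],s['tcp_pos'].round(1),s['contact_force'].round(1),s['torque'].round(3),s['finger_gap'],s['grasp_force'])
E
python3 near.py 6
```

```text
11.3667 [491.2 -58.4  61.5] [-0.2  0.7 -1.7] [-0.039 -0.011 -0.005] 13.762812293332775 58.46584975719452
```

The plug is out, with a weight of 1.6 N on the wrist. I'll move back a little further for body clearance and lower it.

Call:
jog_arm(
  rows=[
    [[1,-12,0,0,0],[1,-12,0,0,0],[1,-11,0,0,0],[1,0,0,12,0],[1,0,0,12,0],[1,0,0,10,0],[1,0,0,5,0],[1,0,0,2,0],[1,0,0,0,0]],
  ],
)

```text
t: 12.12
tcp_pos: [455.7, -56.9, 19.9]
tool_rot: [[0.999, -0.035, -0.001], [-0.035, -0.999, 0.0], [-0.001, -0.0, -1.0]]
contact_force: [0.1, -0.2, -0.7]
finger_gap: 13.9
grasp_force: 58.5
```

Call:
jog_arm(
  rows=[
    [[1,0,0,2,0],[1,0,0,2,0],[1,0,0,2,0],[1,0,0,0,0],[1,0,0,0,0]],
  ],
)

```text
t: 12.53
tcp_pos: [455.8, -57.0, 14.3]
tool_rot: [[0.999, -0.035, 0.0], [-0.035, -0.999, -0.0], [0.0, 0.0, -1.0]]
contact_force: [-0.7, 0.2, -2.5]
finger_gap: 14.0
grasp_force: 58.5
```

Call:
jog_arm(
  rows=[
    [[1,0,0,1.5,0],[1,0,0,0,0],[0.6,0,0,0,0],[0.2,0,0,0,0],[0,0,0,0,0],[0,0,0,0,0],[0,0,0,-10,0],[0,0,0,-25,0],[0,0,0,-35,0],[0,0,0,-30,0]],
  ],
)

```text
t: 13.37
tcp_pos: [455.5, -56.8, 114.8]
tool_rot: [[0.999, -0.035, -0.0], [-0.035, -0.999, 0.0], [-0.0, -0.0, -1.0]]
contact_force: [1.8, -0.3, 0.4]
finger_gap: 42.6
grasp_force: 0.0
```

Call:
jog_arm(
  rows=[
    [[0,0,-40,0,0],[0,0,-40,0,0],[0,0,-40,0,0],[0,0,-40,0,0],[0,0,0,0,0]],
  ],
)

```text
t: 13.78
tcp_pos: [460.9, 108.8, 113.7]
tool_rot: [[1.0, -0.029, 0.001], [-0.029, -1.0, 0.003], [0.001, -0.003, -1.0]]
contact_force: [-0.1, -0.9, -0.2]
finger_gap: 42.7
grasp_force: 0.0
```

```bash
python3 near.py 7; python3 - <<'E'
from h import *
for n,w,h in(('side',60,60),('top',60,60)):
    c=load(n+'7'); u,v=proj(c,[480,-57,15]).round().astype(int); t=c['pixels'][v-h:v+h,u-w:u+w,::-1]; print(n,u-w,v-h)
    globals()[n]=cv2.resize(t,(396,396),interpolation=cv2.INTER_CUBIC)
cv2.imwrite('pics/c7.png',np.hstack([side,top]))
E
```

```text
13.8833 [461.3 104.3 113.4] [ 0.2  0.7 -0.7] [-0.008  0.004  0.008] 42.531107198185346 0.0
side 220 183
top 193 233
```

View pics/c7.png

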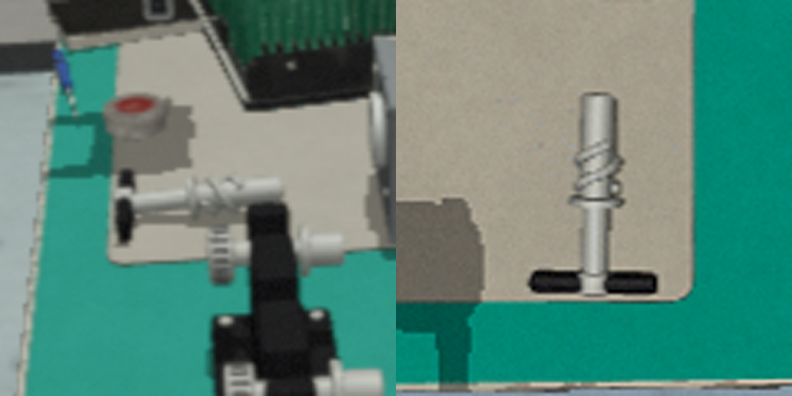

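The plug lies flat: in the top crop the wing is at (593,283), the collar at (597,202) and the nose end at (598,95).

```bash
python3 - <<'E'
from h import *
c=load('top7'); q=lambda x,y:(193+(x-396+.5)/3.3-.5,233+(y+.5)/3.3-.5)
for p,z in(((593,283),17),((530,281),13),((657,285),13),((597,202),25),((598,95),25)): print(p,atz(c,*q(*p),z).round(1))
E
```

```text
(593, 283) [428.6 -54.7  17. ]
(530, 281) [430.1 -15.   13. ]
(657, 285) [426.5 -94.2  13. ]
(597, 202) [479.  -58.3  25. ]
(598, 95) [545.2 -59.6  25. ]
```

Call:
jog_arm(
  rows=[
    [[0,15,32,0,0],[0,15,32,0,0],[0,15,32,0,0],[0,15,32,0,0],[0,16.5,31.5,0,0],[0,0,0,0,0],[0,0,0,30,0],[0,0,0,30,0],[0,0,0,25,0],[0,0,0,10,0],[0,0,0,0,0],[0,0,0,0,0]],
  ],
)

```text
t: 14.88
tcp_pos: [532.3, -59.8, 18.4]
tool_rot: [[0.999, -0.036, 0.0], [-0.036, -0.999, -0.0], [0.0, 0.0, -1.0]]
contact_force: [-0.1, 0.3, 0.4]
finger_gap: 42.8
grasp_force: 0.0
```

Call:
jog_arm(
  rows=[
    [[0,0,0,3,0],[0,0,0,0,0],[1,0,0,0,0],[1,0,0,0,0],[1,0,0,0,0],[1,0,0,0,0],[1,0,0,-5,0],[1,0,0,-10,0],[1,0,0,-15,0],[1,0,0,-15,0],[1,0,0,0,0],[1,0,0,0,0]],
  ],
)

```text
t: 15.88
tcp_pos: [533.0, -59.4, 60.8]
tool_rot: [[0.999, -0.035, 0.002], [-0.035, -0.999, -0.001], [0.002, 0.001, -1.0]]
contact_force: [0.3, -0.4, -2.3]
finger_gap: 18.1
grasp_force: 58.6
```

```bash
python3 near.py 8
```

```text
15.9833 [531.6 -58.9  59.1] [-0.1  0.3 -1.5] [ 0.026 -0.145 -0.017] 17.820979603814113 58.55426609516144
```

```bash
cat > wing.py <<'E'
import sys
from h import *
def wing(n,P,r=22,thr=60):
    o=[]
    for cam in('side','top'):
        c=load(cam+n); u,v=proj(c,P).round().astype(int)
        g=c['pixels'][v-r:v+r,u-r:u+r].max(2); k,l,st,ce=cv2.connectedComponentsWithStats((g<thr).astype(np.uint8))
        for i in range(1,k):
            if st[i,4]>15: print(cam,'pred',u,v,'blob',(ce[i]+[u-r,v-r]).round(1),'w,h,area',st[i,2:])
if __name__=='__main__':
    wing(sys.argv[1],[float(a) for a in sys.argv[2:5]])
E
python3 wing.py 7 428.5 -55 13; python3 wing.py 8 428 -55 57
```

```text
side pred 259 245 blob [257.4 249.4] w,h,area [ 6 13 50]
top pred 253 318 blob [241. 318.] w,h,area [15  7 99]
top pred 253 318 blob [263.6 318.3] w,h,area [16  7 98]
side pred 257 229 blob [256.  233.3] w,h,area [ 5 13 56]
top pred 251 320 blob [263.8 303.1] w,h,area [ 5 11 17]
top pred 251 320 blob [236.8 320.2] w,h,area [13 10 87]
top pred 251 320 blob [263.7 320.6] w,h,area [ 14   8 103]
top pred 251 320 blob [254.  329.7] w,h,area [ 6 11 25]
```

The plug kept its slight nose-up tilt with no droop, so the neck lies about 77 mm behind the TCP at about the same height. I'll lift and carry it over the middle notch.

Call:
jog_arm(
  rows=[
    [[1,0,0,-15,-0.018],[1,0,0,-25,-0.018],[1,0,0,-25,0],[1,0,0,-25,0],[1,5,15,0,0],[1,8,28,0,0],[1,8,30,0,0],[1,8,30,0,0],[1,8,30,0,0],[1,8,30,0,0],[1,8,30,0,0],[1,8,30,0,0]],
  ],
)

```text
t: 16.98
tcp_pos: [592.6, -283.7, 147.1]
tool_rot: [[1.0, 0.0, -0.003], [0.0, -1.0, 0.002], [-0.003, -0.002, -1.0]]
contact_force: [-0.4, 0.5, -2.1]
finger_gap: 17.9
grasp_force: 58.7
```

Call:
jog_arm(
  rows=[
    [[1,5,25,0,0],[1,3,15,0,0],[1,0,0,0,0],[1,0,0,0,0],[1,0,0,0,0]],
  ],
)

```text
t: 17.4
tcp_pos: [600.7, -321.2, 148.0]
tool_rot: [[1.0, 0.001, -0.002], [0.001, -1.0, 0.002], [-0.002, -0.002, -1.0]]
contact_force: [0.9, 1.0, -0.8]
finger_gap: 17.7
grasp_force: 58.7
```

```bash
python3 near.py 9; python3 wing.py 9 497.5 -322 146; python3 -c "
from h import *
print(state()['tool_rot'].round(3))"
```

```text
17.5 [ 601.1 -320.9  148.9] [ 0.   0.7 -0.9] [-0.006 -0.081 -0.028] 18.14094776357061 58.68134379386902
side pred 290 247 blob [286.9 237.3] w,h,area [ 5  7 25]
side pred 290 247 blob [288.6 253.5] w,h,area [  8  18 107]
side pred 290 247 blob [302.1 259.7] w,h,area [ 14  19 237]
top pred 391 284 blob [378.3 269.1] w,h,area [ 18  21 239]
top pred 391 284 blob [402.7 274. ] w,h,area [ 19  30 435]
top pred 391 284 blob [404.8 292.4] w,h,area [ 9  9 20]
[[ 1.     0.002 -0.001]
 [ 0.002 -1.     0.001]
 [-0.001 -0.001 -1.   ]]
```

```bash
python3 - <<'E'
from h import *
c=load('top9')
def stripe(x,y,z):
    u,v=proj(c,[x,y,z]); v=int(round(v)); u0=int(u)-16
    g=c['pixels'][v-1:v+2,u0:u0+33].mean((0,2)); m=g>max(95,0.6*g.max()); cx=u0+np.average(np.arange(33)[m],weights=g[m])
    print((x,y,z),'u',round(u,1),'run',m.sum(),m.nonzero()[0]+u0,'y=',atz(c,cx,v,z)[1].round(1))
for x in (515,535): stripe(x,-244.4,78); stripe(x,-399.7,78)
for x in (510,515,525,535): stripe(x,-321.5,152)
E
```

```text
(515, -244.4, 78) u 346.3 run 31 [330 331 332 333 334 335 336 339 340 341 342 343 344 345 346 347 348 349
 350 351 352 353 354 355 356 357 358 359 360 361 362] y= -245.6
(515, -399.7, 78) u 425.1 run 15 [415 416 417 418 419 420 421 422 423 424 425 426 427 428 429] y= -393.9
(535, -244.4, 78) u 346.1 run 33 [330 331 332 333 334 335 336 337 338 339 340 341 342 343 344 345 346 347
 348 349 350 351 352 353 354 355 356 357 358 359 360 361 362] y= -243.9
(535, -399.7, 78) u 424.8 run 14 [422 423 424 425 426 427 428 429 430 431 432 433 434 435] y= -407.3
(510, -321.5, 152) u 391.2 run 11 [375 376 377 378 387 388 389 390 391 392 393] y= -310.3
(515, -321.5, 152) u 391.2 run 7 [387 388 389 390 391 392 393] y= -319.6
(525, -321.5, 152) u 391.0 run 7 [387 388 389 390 391 392 393] y= -319.8
(535, -321.5, 152) u 390.9 run 7 [387 388 389 390 391 392 393] y= -320.0
```

```bash
python3 - <<'E'
from h import *
c=load('top0')
for x,y in ((510,-244.4),(535,-244.4),(540,-244.4),(510,-399.7),(535,-399.7),(540,-399.7)):
    u,v=proj(c,[x,y,78]); v=int(round(v)); u0=int(u)-12
    g=c['pixels'][v-1:v+2,u0:u0+25].mean((0,2)); m=g>max(95,0.6*g.max()); cx=u0+np.average(np.arange(25)[m],weights=g[m])
    print(x,y,m.nonzero()[0]+u0,atz(c,cx,v,78)[1].round(1))
# rack ends of block & dark block edges
E
```

```text
510 -244.4 [343 344 345 346 347 348 349] -243.8
535 -244.4 [343 344 345 346 347 348 349] -244.1
540 -244.4 [343 344 345 346 347 348 349] -244.2
510 -399.7 [422 423 424 425 426 427 428] -399.4
535 -399.7 [422 423 424 425 426 427] -399.1
540 -399.7 [422 423 424 425 426 427] -399.3
```

Call:
jog_arm(
  rows=[
    [[1,0,2,12,0],[1,0,0,14,0],[1,0,0,10,0],[1,0,0,6,0],[1,0,0,6,0],[1,0,0,6,0],[1,0,0,5,0],[1,0,0,0,0]],
  ],
)

```text
t: 18.17
tcp_pos: [600.9, -323.7, 89.5]
tool_rot: [[1.0, 0.001, -0.001], [0.001, -1.0, 0.001], [-0.001, -0.001, -1.0]]
contact_force: [-0.0, -0.3, -1.1]
finger_gap: 18.2
grasp_force: 58.7
```

Call:
jog_arm(
  rows=[
    [[1,0,0,3,0],[1,0,0,3,0],[1,0,0,3,0],[1,0,0,2,0],[1,0,0,0,0]],
  ],
)

```text
t: 18.58
tcp_pos: [601.2, -323.9, 79.2]
tool_rot: [[1.0, 0.001, -0.001], [0.001, -1.0, 0.001], [-0.001, -0.001, -1.0]]
contact_force: [-0.2, 0.4, -1.5]
finger_gap: 18.4
grasp_force: 58.7
```

In the notch with no contact yet. I'll lower to the floor gently.

Call:
jog_arm(
  rows=[
    [[1,0,0,1.5,0],[1,0,0,1.5,0],[1,0,0,1,0],[1,0,0,0,0],[1,0,0,0,0]],
  ],
)

```text
t: 19.0
tcp_pos: [601.5, -324.2, 76.0]
tool_rot: [[1.0, 0.001, 0.0], [0.001, -1.0, -0.0], [0.0, 0.0, -1.0]]
contact_force: [0.1, 0.3, -1.3]
finger_gap: 18.0
grasp_force: 58.7
```

Call:
jog_arm(
  rows=[
    [[1,0,0,1,0],[1,0,0,1,0],[1,0,0,0,0],[1,0,0,0,0]],
  ],
)

```text
t: 19.33
tcp_pos: [601.7, -324.2, 74.2]
tool_rot: [[1.0, 0.001, 0.001], [0.001, -1.0, -0.0], [0.001, 0.0, -1.0]]
contact_force: [0.5, 0.6, 1.8]
finger_gap: 18.2
grasp_force: 58.8
```

The neck has reached the notch floor at the expected height. Release and retreat.

Call:
jog_arm(
  rows=[
    [[0.5,0,0,0,0],[0.3,0,0,0,0],[0.2,0,0,0,0],[0.2,0,0,0,0],[0.2,0,0,0,0],[0.2,0,0,-8,0],[0.2,0,0,-15,0],[0.2,0,0,-30,0],[0.2,0,0,-40,0],[0.2,0,-30,-30,0],[0.2,0,-40,0,0],[0.2,0,-40,0,0]],
  ],
)

```text
t: 20.33
tcp_pos: [603.2, -215.4, 201.9]
tool_rot: [[1.0, -0.002, 0.008], [-0.001, -1.0, -0.004], [0.008, 0.004, -1.0]]
contact_force: [0.7, 0.6, -0.5]
finger_gap: 34.1
grasp_force: 0.0
```

Call:
jog_arm(
  rows=[
    [[0.2,0,-40,0,0],[0.2,0,-40,0,0],[0.2,0,-40,0,0],[0.2,0,-40,0,0],[0.2,0,-40,0,0],[0.2,0,-40,0,0],[0.2,0,0,0,0],[0.2,0,0,0,0]],
  ],
)

```text
t: 21.0
tcp_pos: [601.5, 27.3, 198.0]
tool_rot: [[1.0, 0.005, 0.002], [0.005, -1.0, -0.001], [0.002, 0.001, -1.0]]
contact_force: [0.9, -0.1, -0.0]
finger_gap: 34.0
grasp_force: 0.0
```

```bash
python3 near.py 10; python3 - <<'E'
from h import *
T=load('top10');S=load('side10');T0=load('top0');S0=load('side0')
def stripe(c,x,y,z=78):
    u,v=proj(c,[x,y,z]); v=int(round(v)); u0=int(u)-12
    g=c['pixels'][v-1:v+2,u0:u0+25].mean((0,2)); m=g>max(95,0.6*g.max()); print(x,y,m.nonzero()[0]+u0)
for x in(500,515,535,548,565,590,605): stripe(T,x,-323)
for y in(-244.4,-399.7): stripe(T,535,y)
# axial profile along plug in top view
u,_=proj(T,[540,-322,80])
for nm,c,y in(('plug',T,-322),):
    us,v0=proj(c,[625,y,80]); _,v1=proj(c,[480,y,80]); u=int(round(us)); print(int(v0),c['pixels'][int(v0):int(v1),u-1:u+2].mean((1,2)).round().astype(int))
# side view: changes of neighbours vs start
for y in(-244.4,-399.7):
    for c0,c1,n in((S0,S,'side'),(T0,T,'top')):
        u,v=proj(c0,[560,y,74]).round().astype(int); d=np.abs(c0['pixels'][v-6:v+7,u-6:u+7].astype(int)-c1['pixels'][v-6:v+7,u-6:u+7]).max(2); print(n,y,d.mean().round(1),(d>40).sum())
E
```

```text
21.1 [601.6  24.6 197.5] [ 0.9 -0.5 -0.4] [ 0.042 -0.063  0.015] 34.352466067950175 0.0
500 -323 [384 385 386 387 388 389 390]
515 -323 [384 385 386 387 388 389]
535 -323 [383 384 385 386 387 388 389]
548 -323 [380 381 382 383 384 385 386 387 388 389 390 391 392]
565 -323 [381 382 383 384 385 386 387 388 389 390]
590 -323 [382 383 384 385 386 387 388 389]
605 -323 [382 383 384 385 386 387 388 389]
535 -244.4 [343 344 345 346 347 348 349]
535 -399.7 [422 423 424 425 426 427]
218 [ 81  82  82  81  81  77 172 182 181 181 181 178 182 179 180 179 179 179
 178 180 179 152 148 166 151 155 175 175 170 162 140 162 160 139 159 163
 162 166 137 173 143 168 173 169 169 168 165 167 165 165 164 165 164 165
 164 163 163 163 161 161 162 163 132 158 162 159 158 160 132  61  20  40
  83  83]
side -244.4 1.4 0
top -244.4 4.2 0
side -399.7 1.5 0
top -399.7 4.4 0
```

```bash
python3 - <<'E'
from h import *
T=load('top10');S=load('side10')
print(atz(T,386,224,80).round(1),atz(T,386,287.5,80).round(1))
for x in(585,600,610,547):
    u,v=proj(S,[x,-322,74]); ui=int(round(u)); v0=int(v)-14
    g=S['pixels'][v0:v0+28,ui].astype(int); print(x,'v',v.round(1),'px/10mm',((proj(S,[x,-322,79])-proj(S,[x,-322,69]))[1]).round(1),'start',v0,g.min(1))
W=[]
for y in(-362,-282):
    u,v=proj(S,[497,y,74]); u,v=int(round(u)),int(round(v)); print(y,'side',v,S['pixels'][v-10:v+11,u].max(1)); u,v=proj(T,[497,y,78]); u,v=int(round(u)),int(round(v)); print('top',u,T['pixels'][v,u-8:u+9].max(1))
E
```

```text
[ 613.9 -324.4   80. ] [ 489.2 -321.7   80. ]
585 v 277.0 px/10mm -4.4 start 262 [ 43  45  47  46  47  44  48  48  47  57 115 174 177 167 157 160 146 127
 109  99  75  52  49  47  47  44  47  48]
600 v 276.5 px/10mm -4.4 start 262 [ 47  46  47  46  46  46  47  46  46  86 166 182 192 184 171 157 139 119
 105  95  58  46  46  47  47  47  48  46]
610 v 276.1 px/10mm -4.4 start 262 [ 46  45  47  48  45  47  45  46  47  78 148 175 188 180 167 152 134 114
 101  80  53  48  47  47  46  47  48  49]
547 v 278.3 px/10mm -4.4 start 264 [ 49  47  46  47  46  58 115 157 175 185 193 186 177 168 156 144 132 121
 112 104  95  90  84  65  37  31  29  32]
-362 side 292 [ 34  35  31  29  27  30  27  20  18  22  48  86 114 123 115 173 130 112
 170 137  95]
top 406 [35 32 35 32 32 28 29 27 20 27 38 45 29 24 28 11 23]
-282 side 269 [158 143 123 109 103 134 134  89  45  38  34  33  31  30  71 162 185 192
 182  87  33]
top 366 [45 45 43 46 44 43 37 19  7 16 26 28 38 42 34 31 35]
```

The nose centre sits at row 276.5, exactly where z = 74 level predicts. The plug is seated at x ≈ 524, the neighbours have not moved, and the robot is clear.

```bash
python3 -c "
from workcell import order
print(order.hand_in())"
```

```text
the job is handed in; nothing more can be done
None
```

The plug is unscrewed, was laid on the bench and released, then re-gripped by its nose. It now hangs level in the middle notch with the grip to the front, its neighbours unmoved; I handed the job in at about 21 s, and no verdict came back.

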